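Take the bearing play out of a keratometer's crossbar

ROBOT

A 7-joint arm with a two-finger parallel gripper is mounted at the origin on the work surface. World frame = base frame: x ahead of the robot, y to its left, z up, the work surface at z = 0. Lengths are in m, angles in rad, forces in N, time in s.
With the tool pointing down it reaches from about 0.35 to 0.9 m from the base axis. Payload 19.9 kg.
Tool frame: the origin (TCP) lies midway between the tips of the shut fingers; the grasp point (between the pads) lies 19 mm behind it; z points along the fingers, y is the direction in which the jaws open and shut (so a half turn about z gives the same grasp; the last joint's range is limited). The gripper opens to 85 mm and grips with 20 to 120 N. Pads are 22 mm wide; open, the fingers measure 114 mm over their backs; the gripper's body (76 mm by 85 mm) begins 54 mm behind the grasp point. The pads swing forward as they close: fully open they stand 13 mm farther back than shut.
Start: joints at [-1.266, 0.417, -0.01, 1.614, 0.005, 1.111, -0.053], TCP at [0.212, 0.588, 0.191] pointing down, gripper open.
Joint ranges: [-2.81, 2.81], [-0.39, 2.02], [-1.27, 1.25], [0.06, 2.57], [-1.19, 4.33], [0.19, 2], [-2.82, 2.82]. Speed limits (rad/s): [1.89, 1.89, 2.39, 2.39, 3.01, 3.01, 3.01].

INTERFACE

Orientations are given as a unit quaternion [x, y, z, w].
In Python, from station import bot gives the robot as it stands.
- The arm moves only by the tool jog_arm, never from a script. Its argument "rows" is a list of rows, each an object of numbers: "rx", "ry", "rz": the turn, a rotation vector about the tool's x, y, z in degrees; "tx", "ty", "tz": the shift along the tool's x, y, z in cm; "fingers": the opening in per cent of the stroke, from 0 (shut) to 100 (fully open). In form: [{"rx": .., "ry": .., "rz": .., "tx": .., "ty": .., "tz": .., "fingers": ..}, ...]. A call has 1 to 12 rows; each row shifts and turns the commanded pose from where the row before left it, along the tool's axes as they then stand; what a row does not reach is not made up. A row lasts 1/8 s, in which the tool goes at most 62.5 mm and 10.7 degrees, less where a joint would pass 70% of its speed; a pose out of reach is approached as far as the arm can. A call is refused whole if a number of a shift passes 6.25 or a number of a turn 10.7, either way. A call with a gripper value outside its range is refused whole. The fingers move at their own pace and stop on an object; "squeeze" is the grip in N (left out, the last holds). Time passes only in rows, so rows that do not move let the fingers close. It gives the time, the measured TCP pose, the force and the opening at its end, in the units of the state.
- bot.get_state(): the state, without advancing time (a new reading comes with each control period).
- bot.snapshot(name): name is "side" or "top" or "wrist"; returns a dict with "frame" (420x560x3 uint8, red, green, blue), "fx", "fy", "cx", "cy" (pixels), "eye" and "attitude" of the camera in the world; the wrist camera has in their place "T_tool_cam" (4x4, takes a point from camera to tool coordinates, whose origin is the TCP and whose axes are the flange's). Camera axes: x right, y up, looking along -z (the intrinsics and any distortion apply to the point x, -y, -z); pixel columns grow to the right and rows downward; lengths in m; the calibration is good to about 2 mm. A picture is of the moment at which its call begins: read the wrist's pose just before it. There is no depth.
- bot.hand_in(): hands the job in, once; it reports no verdict.
The state is a dict: "time": time; "q": joint angles; "qd": joint speeds; "joint_efforts": joint torques, N m; "eef_pos": TCP position; "orientation": TCP orientation; "force": force on the tool from outside, world axes, zero at the start; "ft_torque": the same for the moment, N m; "finger_gap": finger opening in m.
Only numpy, scipy, OpenCV 4.12 (cv2) and the standard library are available. Lean on these libraries where they do the work, as an engineer would, in place of code of your own. Each camera call takes 0.05 s, during which the arm holds its last target. There are 200 camera calls.

TASK

Check the keratometer's crossbar for bearing play: take hold of the green-topped mire housing and rock it forward, away from the eyepiece, then back, leaning with about 20 N each way until it comes up firm. Turn the knurled knob on the bearing block clockwise until the play is just taken up and the bearing lightly preloaded, not tight, and let go of it. Then rock the green housing forward and back with the same lean to prove the play is gone and let go; never strain the bearing, and leave the jar, the tub and the screwdriver where they are.

Things in the scene. Friction and masses are not known exactly. Their poses are not given: they have to be found in the camera images.
- keratometer: Fixed eye-clinic keratometer; origin under its base on the table. x: forward (eyepiece to patient side), y: examiner's left, z up. Grey base 230 x 200 x 45, ivory column, ivory bearing block (x -85 to 43, 85 wide, 70 high) centred at height 250, top at 285. Behind it the telescope (radius 26, height 250) ends at x -158. Joystick at (-98, 50), up to height 124.
- green_mire (a point): Centre of the black drum-shaped mire housing with green top: upright cylinder, diameter 34, 60 high, on the left end of the crossbar, near (79, 140) in the keratometer's frame, height 250 +-25. x is forward, the way to rock. It turns with the bar, so jaws clamped hard on it drag; jaws just round it do not. The bar can also tip about its x (starts within 0.15 rad of level): harmless.
- red_mire (a point): Centre of the like housing with red top on the right end, 280 mm from the green one. Bearing: the crossbar (10 x 240 x 16) is on an axle that pivots 60 mm ahead of the knob. Slack, the green housing moves 4 to 11 mm fore and aft almost freely; at each stop it then yields 3.5 mm under 20 N. So travel between 20 N leans = play + 7 mm. Lean 17 to 24 N; 29 N at a housing is too much.
- knob_grip (a point): Centre of the round black knurled knob (diameter 36, 22 high, vertical axis) on a 16 mm stud that lifts it 22 mm clear of the block's top; this point stays put. The stud is an eccentric. Clockwise from above takes up play: about 1.1 mm of the green housing's travel per 0.1 rad. It drags evenly (0.55 N m), hiding the preload, so go by the play felt. It stays where it is left.
- adjuster (a joint): Angle of that knob, rad, growing clockwise from above; starts within 0.1 of 0; end stop at 1.8. Play ends at about 0.35 to 1.0, differing with wear. Light preload: 0.25 to 0.43 rad past there (aim for a third of a radian; bearing load then about 15 N); less leaves it slack, 0.5 or more is too tight. Rightly set, 20 N leans move the green housing 3 to 5 mm in all.
- wipe_jar: Bystander: white jar with green label, diameter 68, 95 high; origin under its centre.
- blue_tub: Bystander: blue ribbed tub, diameter 94, 57 high; origin under its centre.
- screwdriver: Bystander: screwdriver lying on the table, about 200 long; origin under its middle.

How it is judged:
On the way, in this order (a step that is already met when the one before it is completed fails the run):
1. the slack crossbar has been rocked forward at the green housing until it bore firmly on the eccentric stud (over 18 N in the bearing, 8 N at the housing) (contact force between eccentric and journal above 18 N and contact force between seat_face and journal below 0.5 N), for 0.1 s.
2. and back until it bore firmly on the bearing seat (over 18 N in the bearing, 8 N at the housing) (contact force between seat_face and journal above 18 N and contact force between eccentric and journal below 0.5 N), for 0.1 s.
3. the knob has been turned until stud and seat both press on the axle with 4 to 34 N, and the fingers are off the instrument (contact force between eccentric and journal between 4 and 34 N and contact force between seat_face and journal between 4 and 34 N and contact force between the fingers and keratometer below 0.1 N), for 0.3 s.
4. the crossbar, now without play, has been rocked forward firmly (over 37 N on the stud, at most 16 N at the housing) (contact force between eccentric and journal above 37 N), for 0.1 s.
5. and back firmly (over 37 N on the seat, at most 16 N at the housing) (contact force between seat_face and journal above 37 N), for 0.1 s.
At the end, for the whole second after the job is handed in: The play is gone and the bearing is lightly preloaded: stud and seat each press on the axle with 4 to 34 N, nobody touching the instrument, the jar, tub and screwdriver within 20 mm of where they were (all of step 3 and distance of each of wipe_jar, blue_tub, screwdriver from where it was at the start of the episode below 0.02 m).
It fails at once if the bearing is loaded with more than 68 N (about 29 N at a mire housing, or the knob turned far too tight) (contact force between any of eccentric, seat_face and journal above 68 N).
It fails at once if the jar, the tub or the screwdriver is moved more than 20 mm (distance of any of wipe_jar, blue_tub, screwdriver from where it was at the start of the episode above 0.02 m).
It also fails if it takes over 61 s, if anything falls off the work surface, if the arm or the gripper's body presses on something with over 40 N, if the wrist force passes 120 N, or if a joint passes its speed limit or range.

## Working session

There is one attempt and no reset: what is moved stays moved. The work goes in short steps, Python scripts to look and compute and a tool call to move; the robot and the scene stay as the last step left them, time stands still between calls to the robot, and variables do not carry over. Pictures are saved under pics/ and viewed, about 8 in all and at most 12, crops included, and the job is handed in when it is done.

Besides the shell and the picture viewer there is one more tool, called after ">>>" as name([rows], argument=value, ...), one row to a line, values as JSON. jog_arm: Moves the arm, as the interface text tells. Its arguments: {"type":"object","properties":{"rows":{"type":"array","items":{"type":"object","properties":{"rx":{"type":"number"},"ry":{"type":"number"},"rz":{"type":"number"},"tx":{"type":"number"},"ty":{"type":"number"},"tz":{"type":"number"},"fingers":{"type":"number"}}}},"squeeze":{"type":"number"}},"required":["rows"]}

```bash
mkdir -p pics; ls; cat > h.py <<'E'
import numpy as np, cv2
from scipy.spatial.transform import Rotation as R
from station import bot
def snap(n,f):
    s=bot.snapshot(n); cv2.imwrite('pics/'+f,s['frame'][:,:,::-1]); np.save('pics/'+f+'.npy',s,allow_pickle=True); return s
def load(f): return np.load('pics/'+f+'.npy',allow_pickle=True).item()
E
python3 - <<'E'
from h import *
s=bot.get_state(); print(s)
for n in ('side','top'):
    d=snap(n,n+'0.png'); print({k:v for k,v in d.items() if k!='frame'})
a=np.hstack([load('side0.png')['frame'],load('top0.png')['frame']])
E
```

```text
pics
{'time': 0.0, 'q': array([-1.26549871,  0.41801367, -0.01031494,  1.61418823,  0.00469576,
        1.11069791, -0.05298554]), 'qd': array([ 0.00145812,  0.00131652, -0.00046965,  0.00128043,  0.00056242,
       -0.00088079, -0.00173787]), 'joint_efforts': array([ 2.05267002e-03, -8.64474463e+01,  6.80341534e-01, -4.34882069e+01,
        1.91675511e-02,  7.79644295e-03,  5.41258908e-05]), 'eef_pos': array([0.21229686, 0.58740461, 0.19082957]), 'orientation': array([ 1.72515484e-01,  9.85006597e-01, -6.37935495e-04, -6.83600694e-05]), 'force': array([-0.27794294,  0.33277694, -0.67674026]), 'ft_torque': array([-0.01168152, -0.00995152, -0.0248442 ]), 'finger_gap': 0.08589780431086311}
{'fx': 477.68160727420104, 'fy': 477.68160727420104, 'cx': 279.2164008160803, 'cy': 209.39809149902047, 'eye': array([ 0.3997151 , -1.27205058,  0.98977948]), 'attitude': array([ 0.48787992, -0.03129359, -0.03446939,  0.87166837])}
{'fx': 401.8357969504785, 'fy': 401.8357969504785, 'cx': 287.78161895155296, 'cy': 212.43435273208692, 'eye': array([ 0.38877306, -0.0043244 ,  1.37096073]), 'attitude': array([-0.04293195,  0.039766  ,  0.70829808, -0.70348372])}
```

View pics/side0.png

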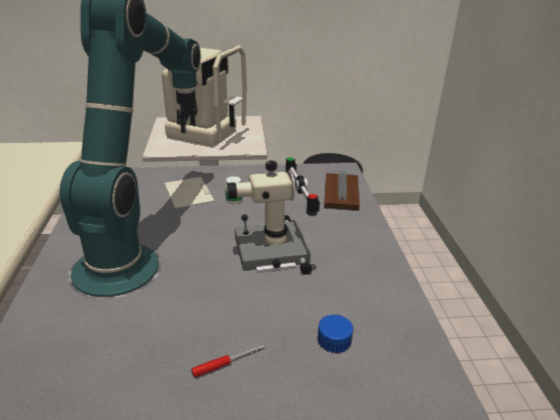

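View pics/top0.png

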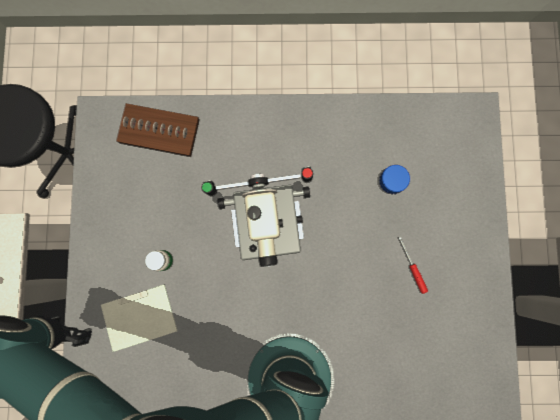

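The top view shows green (207,187), red (307,174), knob (254,212) and jar (158,260). The tub and screwdriver are to the right, out of the way. Next I triangulate.

```bash
cat >> h.py <<'E'
def ray(d,u,v,state=None):
    c=np.array([(u-d['cx'])/d['fx'],-(v-d['cy'])/d['fy'],-1.])
    if 'eye' in d: return np.array(d['eye']),R.from_quat(d['attitude']).apply(c)
    T=np.array(d['T_tool_cam']); Rt=R.from_quat(state['orientation'])
    return Rt.apply(T[:3,3])+state['eef_pos'],Rt.apply(T[:3,:3]@c)
def plane(d,u,v,z,st=None):
    o,r=ray(d,u,v,st); return o+r*(z-o[2])/r[2]
def tri(a,b):
    (o,r),(p,s)=a,b; k=np.linalg.lstsq(np.c_[r,-s],p-o,rcond=None)[0]
    A,B=o+k[0]*r,p+k[1]*s; return (A+B)/2,np.linalg.norm(A-B)
def blob(f,lo,hi,box):
    h=cv2.cvtColor(f,cv2.COLOR_RGB2HSV); m=cv2.inRange(h,np.array(lo),np.array(hi)); x0,y0,x1,y1=box
    ys,xs=np.nonzero(m[y0:y1,x0:x1]); return xs.mean()+x0,ys.mean()+y0,len(xs),xs.min()+x0,xs.max()+x0,ys.min()+y0,ys.max()+y0
E
python3 - <<'E'
from h import *
s,t=load('side0.png'),load('top0.png')
G=((40,100,40),(85,255,255)); Rd=((0,150,60),(8,255,255)); K=((0,0,0),(180,255,60))
bt=[blob(t['frame'],*G,(195,175,220,200)),blob(t['frame'],*Rd,(295,162,320,186)),blob(t['frame'],*K,(244,202,264,222))]
bs=[blob(s['frame'],*G,(280,150,300,172)),blob(s['frame'],*Rd,(303,190,322,202)),blob(s['frame'],*K,(262,156,280,176))]
for n,a,b in zip(('green','red','knob'),bt,bs):
    print(n,np.round(a,1),np.round(b,1),tri(ray(t,*a[:2]),ray(s,*b[:2])), [plane(t,a[0],a[1],z).round(4) for z in (.255,.28,.305,.329)])
print('jar',plane(t,158,260,.095),'kb front',[plane(t,u,v,.045) for u,v in((235,195),(298,188),(302,252),(243,259))])
E
```

```text
h.py:19: RuntimeWarning: Mean of empty slice.
  ys,xs=np.nonzero(m[y0:y1,x0:x1]); return xs.mean()+x0,ys.mean()+y0,len(xs),xs.min()+x0,xs.max()+x0,ys.min()+y0,ys.max()+y0
  ret = ret.dtype.type(ret / rcount)
Traceback (most recent call last):
  File "h.py", line 19, in blob
    ys,xs=np.nonzero(m[y0:y1,x0:x1]); return xs.mean()+x0,ys.mean()+y0,len(xs),xs.min()+x0,xs.max()+x0,ys.min()+y0,ys.max()+y0
                                                                               ~~~~~~^^
ValueError: zero-size array to reduction operation minimum which has no identity
```

```bash
python3 - <<'E'
from h import *
s,t=load('side0.png'),load('top0.png')
for n,d,u,v in(('g',t,207,187),('r',t,307,174),('k',t,254,212),('k',t,254,208),('g',s,290,161),('r',s,312,197),('k',s,271,166)): print(n,cv2.cvtColor(d['frame'],cv2.COLOR_RGB2HSV)[v,u])
G=((40,80,20),(85,255,255)); Rd=((0,120,60),(12,255,255)); Rd2=((170,120,60),(180,255,255)); K=((0,0,0),(180,255,75))
for n,d,c,b in(('g',t,G,(195,175,220,200)),('r',t,Rd,(295,162,320,186)),('r2',t,Rd2,(295,162,320,186)),('k',t,K,(244,202,264,222)),('g',s,G,(280,150,300,172)),('r',s,Rd,(303,190,322,202)),('r2',s,Rd2,(303,190,322,202)),('k',s,K,(262,156,280,176))):
    try: print(n,np.round(blob(d['frame'],*c,b),1))
    except Exception as e: print(n,'none')
E
```

```text
g [ 65 142 169]
r [  2 177 221]
k [26 20 89]
k [21 23 79]
g [63 64 48]
r [  1 208 175]
k [ 0 17 30]
g [206.6 186.5  82.  202.  211.  182.  191. ]
r [306.9 172.5  86.  302.  312.  168.  177. ]
r2 none
k [253.  211.9  24.  248.  260.  207.  219. ]
g [290. 159.  21. 287. 293. 158. 160.]
r [312.1 196.   36.  308.  316.  194.  198. ]
r2 [315. 198.   2. 314. 316. 198. 198.]
k [271.  166.1 102.  266.  276.  161.  173. ]h.py:19: RuntimeWarning: Mean of empty slice.
  ys,xs=np.nonzero(m[y0:y1,x0:x1]); return xs.mean()+x0,ys.mean()+y0,len(xs),xs.min()+x0,xs.max()+x0,ys.min()+y0,ys.max()+y0
  ret = ret.dtype.type(ret / rcount)
```

```bash
python3 - <<'E'
from h import *
s,t=load('side0.png'),load('top0.png')
P={}
for n,a,b in(('green',(206.6,186.5),(290.3,159.5)),('red',(306.9,172.5),(312.3,196.2)),('knob',(254.,213),(271,166))):
    P[n]=tri(ray(t,*a),ray(s,*b)); print(n,P[n],[plane(t,*a,z).round(4) for z in (.265,.28,.295,.326)])
g,r,k=[P[n][0] for n in P]; d=g-r; print(np.linalg.norm(d), d, 'axis angle of y', np.arctan2(d[1],d[0])-np.pi/2)
print('jar',plane(t,158,260,.095),'base',[plane(t,u,v,.045).round(3) for u,v in((235,195),(298,188),(302,252),(243,259))])
E
```

```text
green (array([0.5910535 , 0.22538577, 0.27108675]), np.float64(0.0024130641420302477)) [array([0.5934, 0.2267, 0.265 ]), array([0.5906, 0.2235, 0.28  ]), array([0.5879, 0.2204, 0.295 ]), array([0.5821, 0.2139, 0.326 ])]
red (array([ 0.62583965, -0.05323149,  0.282831  ]), np.float64(0.002725134046787218)) [array([ 0.6311, -0.0541,  0.265 ]), array([ 0.6279, -0.0534,  0.28  ]), array([ 0.6246, -0.0528,  0.295 ]), array([ 0.6178, -0.0514,  0.326 ])]
knob (array([0.51184266, 0.08944166, 0.31479829]), np.float64(0.00046385225031848805)) [array([0.5179, 0.0939, 0.265 ]), array([0.5161, 0.0925, 0.28  ]), array([0.5144, 0.0912, 0.295 ]), array([0.5108, 0.0884, 0.326 ])]
0.2810259414299464 [-0.03478615  0.27861726 -0.01174424] axis angle of y 0.12421007753535873
jar [0.39044669 0.41177668 0.095     ] base [array([0.605, 0.177, 0.045]), array([ 0.627, -0.034,  0.045]), array([ 0.414, -0.045,  0.045]), array([0.392, 0.149, 0.045])]
```

>>> jog_arm([
  {"tx": -5.3, "ty": -2.35, "tz": -1.8},
  {"tx": -5.3, "ty": -2.35, "tz": -1.8},
  {"tx": -5.3, "ty": -2.35, "tz": -1.8},
  {"tx": -5.3, "ty": -2.35, "tz": -1.8},
  {"tx": -5.3, "ty": -2.35, "tz": -1.8},
  {"tx": -5.3, "ty": -2.35, "tz": -1.8},
  {"tx": -5.3, "ty": -2.35, "tz": -1.8},
  {"tx": -5.3, "ty": -2.35, "tz": -1.8},
  {"tx": -5.3, "ty": -2.35, "tz": -1.8},
  {"rz": 10.5},
  {"rz": 10.5},
  {"rz": 10.5},
])

```text
invalid input
```

>>> jog_arm([
  {"rz": 10.5},
  {"rz": 10.5},
  {"rz": 10.5},
  {},
])

```text
invalid input
```

```bash
python3 - <<'E'
from h import *
st=bot.get_state(); d=snap('wrist','w1.png'); np.save('pics/w1st.npy',st,allow_pickle=True)
print(st['time'],st['eef_pos'],R.from_quat(st['orientation']).as_matrix().round(3),st['q'].round(2),st['force'])
print({k:v for k,v in d.items() if k!='frame'})
E
```

```text
0.1 [0.21232934 0.58747629 0.19096208] [[-0.94   0.34  -0.   ]
 [ 0.34   0.94  -0.001]
 [-0.    -0.001 -1.   ]] [-1.27  0.42 -0.01  1.61  0.    1.11 -0.05] [0.24060226 0.48777548 0.34445421]
{'fx': 346.1611358891716, 'fy': 346.1611358891716, 'cx': 282.2849060388965, 'cy': 203.85246144084104, 'T_tool_cam': array([[-3.03377119e-04,  9.65391507e-01,  2.60804805e-01,
         6.62093934e-02],
       [ 9.99999954e-01,  2.98001226e-04,  6.01570680e-05,
        -7.14392802e-05],
       [-1.96450292e-05,  2.60804811e-01, -9.65391553e-01,
        -1.82696176e-01],
       [ 0.00000000e+00,  0.00000000e+00,  0.00000000e+00,
         1.00000000e+00]])}
```

View pics/w1.png

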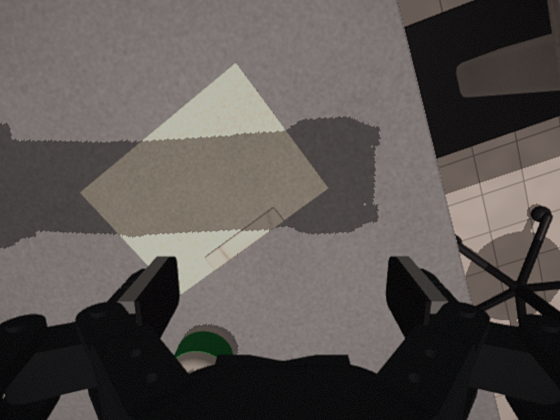

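The arm did not move: the view shows only the paper, with the jar at (207,350). The rows probably need every key, so I'll try complete rows.

>>> jog_arm([
  {"rx": 0, "ry": 0, "rz": 0, "tx": -5.3, "ty": -2.35, "tz": -1.8, "fingers": 100},
  {"rx": 0, "ry": 0, "rz": 0, "tx": -5.3, "ty": -2.35, "tz": -1.8, "fingers": 100},
  {"rx": 0, "ry": 0, "rz": 0, "tx": -5.3, "ty": -2.35, "tz": -1.8, "fingers": 100},
  {"rx": 0, "ry": 0, "rz": 0, "tx": -5.3, "ty": -2.35, "tz": -1.8, "fingers": 100},
  {"rx": 0, "ry": 0, "rz": 0, "tx": -5.3, "ty": -2.35, "tz": -1.8, "fingers": 100},
  {"rx": 0, "ry": 0, "rz": 0, "tx": -5.3, "ty": -2.35, "tz": -1.8, "fingers": 100},
  {"rx": 0, "ry": 0, "rz": 0, "tx": -5.3, "ty": -2.35, "tz": -1.8, "fingers": 100},
  {"rx": 0, "ry": 0, "rz": 0, "tx": -5.3, "ty": -2.35, "tz": -1.8, "fingers": 100},
  {"rx": 0, "ry": 0, "rz": 0, "tx": -5.3, "ty": -2.35, "tz": -1.8, "fingers": 100},
], squeeze=60)

```text
time: 1.27
eef_pos: [0.5901, 0.2253, 0.354]
orientation: [0.172, 0.985, -0.0, -0.0]
force: [0.3, 0.8, 0.1]
finger_gap: 0.0854
```

>>> jog_arm([
  {"rx": 0, "ry": 0, "rz": 10.6, "tx": 0, "ty": 0, "tz": 0, "fingers": 70},
  {"rx": 0, "ry": 0, "rz": 10.6, "tx": 0, "ty": 0, "tz": 0, "fingers": 70},
  {"rx": 0, "ry": 0, "rz": 10.6, "tx": 0, "ty": 0, "tz": 0, "fingers": 70},
  {"rx": 0, "ry": 0, "rz": 10.6, "tx": 0, "ty": 0, "tz": 0, "fingers": 70},
  {"rx": 0, "ry": 0, "rz": 10.6, "tx": 0, "ty": 0, "tz": 0, "fingers": 70},
  {"rx": 0, "ry": 0, "rz": 10.6, "tx": 0, "ty": 0, "tz": 0, "fingers": 70},
  {"rx": 0, "ry": 0, "rz": 0, "tx": 0, "ty": 0, "tz": 0, "fingers": 70},
])

```text
time: 2.15
eef_pos: [0.589, 0.2269, 0.3532]
orientation: [0.665, 0.747, -0.0, 0.0]
force: [-0.1, -0.0, -0.3]
finger_gap: 0.0599
```

```bash
python3 - <<'E'
from h import *
st=bot.get_state(); d=snap('wrist','w2.png'); np.save('pics/w2st.npy',st,allow_pickle=True)
print(st['time'],st['eef_pos'],R.from_quat(st['orientation']).as_matrix().round(3),st['q'].round(2),st['force'],st['finger_gap'])
E
```

```text
2.15 [0.58899667 0.22686969 0.35323798] [[-0.115  0.993 -0.   ]
 [ 0.993  0.115 -0.   ]
 [-0.    -0.    -1.   ]] [-0.73  0.35  0.43  1.38 -0.14  1.44 -0.19] [-0.05899096 -0.04634512 -0.25206281] 0.059907606434817226
```

View pics/w2.png

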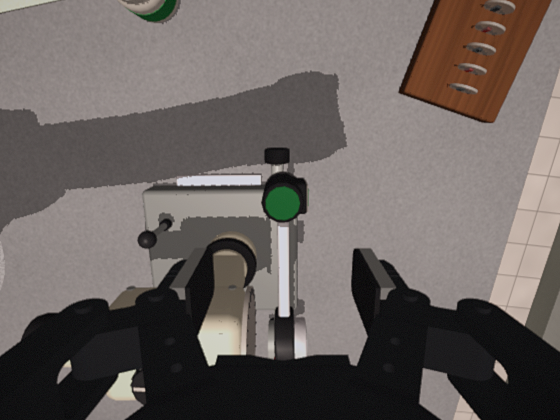

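The wrist view shows the green cap at (282,203) between the jaws. Next I compute its position.

```bash
python3 - <<'E'
from h import *
st=np.load('pics/w2st.npy',allow_pickle=True).item(); d=load('w2.png')
b=blob(d['frame'],(40,80,20),(85,255,255),(250,170,320,230)); print(np.round(b,1))
w=(b[4]-b[3]+1)
for z in (.265,.272,.28):
    p=plane(d,(b[3]+b[4])/2,(b[5]+b[6])/2,z,st); dl=R.from_quat(st['orientation']).inv().apply(p-st['eef_pos']); 
    o,_=ray(d,0,0,st); e=plane(d,b[3],b[1],z,st)-plane(d,b[4],b[1],z,st); print(z,p,'tool',dl,'dia',np.linalg.norm(e))
# bar direction
a=plane(d,283.5,230,.25,st)-plane(d,283.5,310,.25,st); print('bar',np.arctan2(a[1],a[0])-np.pi/2, a)
E
```

```text
[282.1 202.9 955.  265.  299.  186.  220. ]
0.265 [0.58915396 0.22030597 0.265     ] tool [-0.00649917 -0.00056364  0.0882411 ] dia 0.02754404318079556
0.272 [0.5889452  0.22216836 0.272     ] tool [-0.00462824 -0.00055981  0.08124026] dia 0.026832324231406926
0.28 [0.5887066 0.2242968 0.28     ] tool [-0.00249002 -0.00055543  0.07323931] dia 0.026018931146391353
bar 0.11572824699586759 [-0.00911356  0.07839775  0.        ]
```

>>> jog_arm([
  {"rx": 0, "ry": 0, "rz": 0, "tx": -0.4, "ty": -0.05, "tz": 3.5, "fingers": 70},
  {"rx": 0, "ry": 0, "rz": 0, "tx": 0, "ty": 0, "tz": 3.0, "fingers": 70},
  {"rx": 0, "ry": 0, "rz": 0, "tx": 0, "ty": 0, "tz": 3.0, "fingers": 70},
  {"rx": 0, "ry": 0, "rz": 0, "tx": 0, "ty": 0, "tz": 3.0, "fingers": 70},
  {"rx": 0, "ry": 0, "rz": 0, "tx": 0, "ty": 0, "tz": 0, "fingers": 52},
  {"rx": 0, "ry": 0, "rz": 0, "tx": 0, "ty": 0, "tz": 0, "fingers": 52},
  {"rx": 0, "ry": 0, "rz": 0, "tx": 0, "ty": 0, "tz": 0, "fingers": 52},
], squeeze=20)

```text
time: 3.08
eef_pos: [0.5897, 0.2229, 0.2299]
orientation: [0.665, 0.747, 0.001, 0.0]
force: [-0.1, 0.2, -0.3]
finger_gap: 0.0446
```

```bash
cat > f.py <<'E'
from h import *
st=bot.get_state(); M=R.from_quat(st['orientation'])
print(round(st['time'],2),'pos',st['eef_pos'].round(4),'gap',round(st['finger_gap'],4),'Ftool',M.inv().apply(st['force']).round(2),'yaw y',M.as_matrix()[:2,1].round(3),'along',round(float(st['eef_pos'][:2]@M.as_matrix()[:2,1])*1000,2))
E
python3 f.py
```

```text
3.08 pos [0.5897 0.2229 0.2299] gap 0.0446 Ftool [ 0.18 -0.11  0.27] yaw y [0.993 0.115] along 611.33
```

>>> jog_arm([
  {"rx": 0, "ry": 0, "rz": 0, "tx": 0, "ty": 0.3, "tz": 0, "fingers": 52},
  {"rx": 0, "ry": 0, "rz": 0, "tx": 0, "ty": 0.2, "tz": 0, "fingers": 52},
  {"rx": 0, "ry": 0, "rz": 0, "tx": 0, "ty": 0.15, "tz": 0, "fingers": 52},
  {"rx": 0, "ry": 0, "rz": 0, "tx": 0, "ty": 0, "tz": 0, "fingers": 52},
])

```text
time: 3.58
eef_pos: [0.5957, 0.2234, 0.2285]
orientation: [0.666, 0.746, -0.0, 0.0]
force: [-0.5, 0.1, -0.3]
finger_gap: 0.0441
```

>>> jog_arm([
  {"rx": 0, "ry": 0, "rz": 0, "tx": 0, "ty": 0.15, "tz": 0, "fingers": 52},
  {"rx": 0, "ry": 0, "rz": 0, "tx": 0, "ty": 0.05, "tz": 0, "fingers": 52},
  {"rx": 0, "ry": 0, "rz": 0, "tx": 0, "ty": 0, "tz": 0, "fingers": 52},
])

```text
time: 3.95
eef_pos: [0.5976, 0.2237, 0.2285]
orientation: [0.666, 0.746, -0.0, 0.0]
force: [0.6, -0.1, -0.7]
finger_gap: 0.044
```

>>> jog_arm([
  {"rx": 0, "ry": 0, "rz": 0, "tx": 0, "ty": 0.15, "tz": 0, "fingers": 52},
  {"rx": 0, "ry": 0, "rz": 0, "tx": 0, "ty": 0.05, "tz": 0, "fingers": 52},
  {"rx": 0, "ry": 0, "rz": 0, "tx": 0, "ty": 0, "tz": 0, "fingers": 52},
])

```text
time: 4.32
eef_pos: [0.5995, 0.2239, 0.2284]
orientation: [0.666, 0.746, -0.0, -0.0]
force: [-1.5, -0.2, -0.3]
finger_gap: 0.0448
```

>>> jog_arm([
  {"rx": 0, "ry": 0, "rz": 0, "tx": 0, "ty": 0.1, "tz": 0, "fingers": 52},
  {"rx": 0, "ry": 0, "rz": 0, "tx": 0, "ty": 0.05, "tz": 0, "fingers": 52},
  {"rx": 0, "ry": 0, "rz": 0, "tx": 0, "ty": 0, "tz": 0, "fingers": 52},
])

```text
time: 4.7
eef_pos: [0.6009, 0.224, 0.2284]
orientation: [0.666, 0.746, -0.0, -0.0]
force: [-2.9, -1.5, -0.5]
finger_gap: 0.0444
```

>>> jog_arm([
  {"rx": 0, "ry": 0, "rz": 0, "tx": 0, "ty": 0.1, "tz": 0, "fingers": 52},
  {"rx": 0, "ry": 0, "rz": 0, "tx": 0, "ty": 0, "tz": 0, "fingers": 52},
])

```text
time: 4.95
eef_pos: [0.6019, 0.2241, 0.2284]
orientation: [0.666, 0.746, -0.0, -0.0]
force: [-4.1, -1.5, -0.9]
finger_gap: 0.0442
```

>>> jog_arm([
  {"rx": 0, "ry": 0, "rz": 0, "tx": 0, "ty": 0.1, "tz": 0, "fingers": 52},
  {"rx": 0, "ry": 0, "rz": 0, "tx": 0, "ty": 0, "tz": 0, "fingers": 52},
])

```text
time: 5.2
eef_pos: [0.6028, 0.2242, 0.2284]
orientation: [0.666, 0.746, -0.0, -0.0]
force: [-5.1, -2.6, -0.0]
finger_gap: 0.0443
```

>>> jog_arm([
  {"rx": 0, "ry": 0, "rz": 0, "tx": 0, "ty": 0.1, "tz": 0, "fingers": 52},
  {"rx": 0, "ry": 0, "rz": 0, "tx": 0, "ty": 0, "tz": 0, "fingers": 52},
])

```text
time: 5.45
eef_pos: [0.6036, 0.2243, 0.2283]
orientation: [0.666, 0.746, -0.0, -0.0]
force: [-7.2, -2.3, -1.5]
finger_gap: 0.0443
```

>>> jog_arm([
  {"rx": 0, "ry": 0, "rz": 0, "tx": 0, "ty": 0.15, "tz": 0, "fingers": 52},
  {"rx": 0, "ry": 0, "rz": 0, "tx": 0, "ty": 0, "tz": 0, "fingers": 52},
])

```text
time: 5.7
eef_pos: [0.6048, 0.2244, 0.2281]
orientation: [0.666, 0.746, -0.001, -0.0]
force: [-8.3, -3.3, 0.3]
finger_gap: 0.0444
```

>>> jog_arm([
  {"rx": 0, "ry": 0, "rz": 0, "tx": 0, "ty": 0.1, "tz": 0, "fingers": 52},
  {"rx": 0, "ry": 0, "rz": 0, "tx": 0, "ty": 0, "tz": 0, "fingers": 52},
])

```text
time: 5.95
eef_pos: [0.6056, 0.2245, 0.228]
orientation: [0.666, 0.746, -0.001, -0.001]
force: [-10.3, -3.3, -0.5]
finger_gap: 0.0444
```

>>> jog_arm([
  {"rx": 0, "ry": 0, "rz": 0, "tx": 0, "ty": 0.15, "tz": 0, "fingers": 52},
  {"rx": 0, "ry": 0, "rz": 0, "tx": 0, "ty": 0.1, "tz": 0, "fingers": 52},
  {"rx": 0, "ry": 0, "rz": 0, "tx": 0, "ty": 0, "tz": 0, "fingers": 52},
])

```text
time: 6.32
eef_pos: [0.6076, 0.2247, 0.2278]
orientation: [0.666, 0.746, -0.001, -0.001]
force: [-12.9, -2.9, -0.8]
finger_gap: 0.0447
```

```bash
python3 f.py
```

```text
6.33 pos [0.6076 0.2247 0.2278] gap 0.0447 Ftool [ -1.4  -13.1    0.84] yaw y [0.993 0.114] along 629.22
```

>>> jog_arm([
  {"rx": 0, "ry": 0, "rz": 0, "tx": 0, "ty": 0.15, "tz": 0, "fingers": 52},
  {"rx": 0, "ry": 0, "rz": 0, "tx": 0, "ty": 0.05, "tz": 0, "fingers": 52},
  {"rx": 0, "ry": 0, "rz": 0, "tx": 0, "ty": 0, "tz": 0, "fingers": 52},
], squeeze=60)

```text
time: 6.7
eef_pos: [0.6092, 0.2248, 0.2276]
orientation: [0.666, 0.746, -0.002, -0.001]
force: [-14.8, -4.7, -0.4]
finger_gap: 0.0447
```

```bash
python3 f.py; python3 - <<'E'
from h import *
snap('wrist','w3.png')
E
```

```text
6.7 pos [0.6092 0.2248 0.2276] gap 0.0447 Ftool [ -2.97 -15.24   0.51] yaw y [0.993 0.114] along 630.78
```

View pics/w3.png

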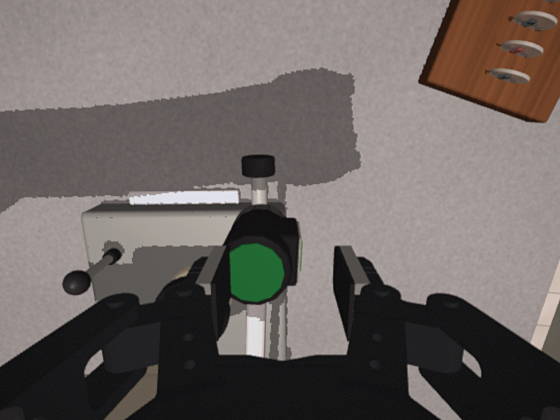

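The rear jaw bears on the drum (cap at (257,272)), which is what I want. I keep leaning.

>>> jog_arm([
  {"rx": 0, "ry": 0, "rz": 0, "tx": 0, "ty": 0.15, "tz": 0, "fingers": 52},
  {"rx": 0, "ry": 0, "rz": 0, "tx": 0, "ty": 0.1, "tz": 0, "fingers": 52},
  {"rx": 0, "ry": 0, "rz": 0, "tx": 0, "ty": 0, "tz": 0, "fingers": 52},
])

```text
time: 7.12
eef_pos: [0.6111, 0.225, 0.2273]
orientation: [0.666, 0.746, -0.002, -0.002]
force: [-18.8, -6.0, -0.3]
finger_gap: 0.0444
```

>>> jog_arm([
  {"rx": 0, "ry": 0, "rz": 0, "tx": 0, "ty": 0.1, "tz": 0, "fingers": 52},
  {"rx": 0, "ry": 0, "rz": 0, "tx": 0, "ty": 0, "tz": 0, "fingers": 52},
])

```text
time: 7.38
eef_pos: [0.6119, 0.2251, 0.2272]
orientation: [0.666, 0.746, -0.003, -0.002]
force: [-21.4, -6.3, -0.1]
finger_gap: 0.0444
```

```bash
python3 f.py
```

```text
7.38 pos [0.6119 0.2251 0.2272] gap 0.0444 Ftool [ -3.85 -22.     0.24] yaw y [0.993 0.114] along 633.59
```

```bash
cat > g.py <<'E'
from h import *
import sys
st=bot.get_state(); d=snap('wrist',sys.argv[1]+'.png'); np.save('pics/'+sys.argv[1]+'st.npy',st,allow_pickle=True)
m=cv2.inRange(cv2.cvtColor(d['frame'],cv2.COLOR_RGB2HSV),(40,80,20),(85,255,255)); m[:130]=0
c=max(cv2.findContours(m,0,cv2.CHAIN_APPROX_NONE)[0],key=cv2.contourArea)
(u,v),r=cv2.minEnclosingCircle(c); bx=cv2.boundingRect(c)
p=plane(d,u,v,.272,st); M=R.from_quat(st['orientation']).as_matrix(); 
e=np.array([.9934,.1149]) # fixed rocking axis
print('circle',round(u,1),round(v,1),round(r,1),bx,'area/circ',round(cv2.contourArea(c)/np.pi/r**2,2),'p',p.round(4),'along mm',round(float(p[:2]@e)*1000,2),'F',round(float(st['force'][:2]@e),1))
E
python3 g.py fwd1
```

```text
circle 248.5 272.0 30.7 (229, 243, 51, 60) area/circ 0.82 p [0.5974 0.2213 0.272 ] along mm 618.92 F -22.0
```

>>> jog_arm([
  {"rx": 0, "ry": 0, "rz": 0, "tx": 0, "ty": -0.4, "tz": 0, "fingers": 52},
  {"rx": 0, "ry": 0, "rz": 0, "tx": 0, "ty": -0.5, "tz": 0, "fingers": 52},
  {"rx": 0, "ry": 0, "rz": 0, "tx": 0, "ty": -0.5, "tz": 0, "fingers": 52},
  {"rx": 0, "ry": 0, "rz": 0, "tx": 0, "ty": -0.3, "tz": 0, "fingers": 52},
  {"rx": 0, "ry": 0, "rz": 0, "tx": 0, "ty": 0, "tz": 0, "fingers": 52},
])

```text
time: 8.05
eef_pos: [0.5978, 0.2239, 0.2288]
orientation: [0.666, 0.746, 0.0, 0.0]
force: [0.9, -0.1, 1.1]
finger_gap: 0.0444
```

```bash
python3 f.py; python3 g.py mid1
```

```text
8.05 pos [0.5978 0.2239 0.2288] gap 0.0444 Ftool [-0.21  0.84 -1.06] yaw y [0.993 0.114] along 619.45
circle 271.2 270.5 31.9 (240, 241, 64, 60) area/circ 0.89 p [0.5928 0.2212 0.272 ] along mm 614.31 F 0.8
```

```bash
cat > g.py <<'E'
from h import *
import sys
from scipy.optimize import least_squares
n=sys.argv[1]
if len(sys.argv)<3:
    st=bot.get_state(); snap('wrist',n+'.png'); np.save('pics/'+n+'st.npy',st,allow_pickle=True)
st=np.load('pics/'+n+'st.npy',allow_pickle=True).item(); d=load(n+'.png')
m=cv2.inRange(cv2.cvtColor(d['frame'],cv2.COLOR_RGB2HSV),(40,80,20),(85,255,255)); m[:130]=0
m=cv2.morphologyEx(m,cv2.MORPH_OPEN,np.ones((5,5),np.uint8))
c=max(cv2.findContours(m,0,cv2.CHAIN_APPROX_NONE)[0],key=cv2.contourArea)[:,0].astype(float)
f=lambda x: np.hypot(c[:,0]-x[0],c[:,1]-x[1])-30.3
s=least_squares(f,[c[:,0].mean(),c[:,1].mean()],loss='cauchy',f_scale=.5)
u,v=s.x; z=.272; p=plane(d,u,v,z,st); e=np.array([.9934,.1149])
print(n,'uv',round(u,1),round(v,1),'inliers',(abs(s.fun)<1).mean().round(2) if s.fun.size==len(c) else '',len(c),'p',p.round(4),'along mm',round(float(p[:2]@e)*1000,2),'F',round(float(st['force'][:2]@e),1),'t',round(st['time'],2))
E
python3 g.py fwd1 x; python3 g.py mid1 x
```

```text
fwd1 uv 247.9 272.4 inliers 0.55 170 p [0.5972 0.2211 0.272 ] along mm 618.64 F -22.0 t 7.38
mid1 uv 271.2 270.5 inliers 0.75 173 p [0.5928 0.2212 0.272 ] along mm 614.3 F 0.8 t 8.05
```

>>> jog_arm([
  {"rx": 0, "ry": 0, "rz": 0, "tx": 0, "ty": -0.4, "tz": 0, "fingers": 52},
  {"rx": 0, "ry": 0, "rz": 0, "tx": 0, "ty": -0.3, "tz": 0, "fingers": 52},
  {"rx": 0, "ry": 0, "rz": 0, "tx": 0, "ty": -0.3, "tz": 0, "fingers": 52},
  {"rx": 0, "ry": 0, "rz": 0, "tx": 0, "ty": 0, "tz": 0, "fingers": 52},
])

```text
time: 8.6
eef_pos: [0.5875, 0.2226, 0.2286]
orientation: [0.666, 0.746, 0.0, 0.0]
force: [1.0, -0.0, 0.5]
finger_gap: 0.045
```

>>> jog_arm([
  {"rx": 0, "ry": 0, "rz": 0, "tx": 0, "ty": -0.2, "tz": 0, "fingers": 52},
  {"rx": 0, "ry": 0, "rz": 0, "tx": 0, "ty": -0.2, "tz": 0, "fingers": 52},
  {"rx": 0, "ry": 0, "rz": 0, "tx": 0, "ty": 0, "tz": 0, "fingers": 52},
])

```text
time: 8.98
eef_pos: [0.5835, 0.222, 0.2285]
orientation: [0.666, 0.746, -0.0, 0.0]
force: [0.2, 0.9, -0.2]
finger_gap: 0.0449
```

>>> jog_arm([
  {"rx": 0, "ry": 0, "rz": 0, "tx": 0, "ty": -0.2, "tz": 0, "fingers": 52},
  {"rx": 0, "ry": 0, "rz": 0, "tx": 0, "ty": -0.2, "tz": 0, "fingers": 52},
  {"rx": 0, "ry": 0, "rz": 0, "tx": 0, "ty": 0, "tz": 0, "fingers": 52},
])

```text
time: 9.35
eef_pos: [0.5799, 0.2219, 0.2287]
orientation: [0.666, 0.746, 0.0, 0.0]
force: [3.9, 3.0, 0.3]
finger_gap: 0.0441
```

>>> jog_arm([
  {"rx": 0, "ry": 0, "rz": 0, "tx": 0, "ty": -0.2, "tz": 0, "fingers": 52},
  {"rx": 0, "ry": 0, "rz": 0, "tx": 0, "ty": -0.2, "tz": 0, "fingers": 52},
  {"rx": 0, "ry": 0, "rz": 0, "tx": 0, "ty": 0, "tz": 0, "fingers": 52},
])

```text
time: 9.72
eef_pos: [0.5767, 0.2219, 0.2291]
orientation: [0.666, 0.746, 0.001, 0.001]
force: [8.5, 5.1, -0.0]
finger_gap: 0.0447
```

>>> jog_arm([
  {"rx": 0, "ry": 0, "rz": 0, "tx": 0, "ty": -0.15, "tz": 0, "fingers": 52},
  {"rx": 0, "ry": 0, "rz": 0, "tx": 0, "ty": -0.1, "tz": 0, "fingers": 52},
  {"rx": 0, "ry": 0, "rz": 0, "tx": 0, "ty": 0, "tz": 0, "fingers": 52},
])

```text
time: 10.1
eef_pos: [0.5747, 0.2218, 0.2294]
orientation: [0.666, 0.746, 0.002, 0.001]
force: [12.7, 6.7, 0.1]
finger_gap: 0.0443
```

>>> jog_arm([
  {"rx": 0, "ry": 0, "rz": 0, "tx": 0, "ty": -0.15, "tz": 0, "fingers": 52},
  {"rx": 0, "ry": 0, "rz": 0, "tx": 0, "ty": -0.1, "tz": 0, "fingers": 52},
  {"rx": 0, "ry": 0, "rz": 0, "tx": 0, "ty": 0, "tz": 0, "fingers": 52},
])

```text
time: 10.48
eef_pos: [0.5728, 0.2217, 0.2296]
orientation: [0.666, 0.746, 0.002, 0.001]
force: [16.4, 8.1, 0.4]
finger_gap: 0.0445
```

>>> jog_arm([
  {"rx": 0, "ry": 0, "rz": 0, "tx": 0, "ty": -0.1, "tz": 0, "fingers": 52},
  {"rx": 0, "ry": 0, "rz": 0, "tx": 0, "ty": 0, "tz": 0, "fingers": 52},
])

```text
time: 10.72
eef_pos: [0.5721, 0.2217, 0.2298]
orientation: [0.665, 0.746, 0.003, 0.001]
force: [17.8, 8.5, 1.1]
finger_gap: 0.0442
```

```bash
python3 f.py; python3 g.py back1
```

```text
10.72 pos [0.5721 0.2217 0.2298] gap 0.0442 Ftool [ 6.39 18.63 -1.02] yaw y [0.993 0.114] along 593.63
back1 uv 313.3 269.3 inliers 0.58 173 p [0.5853 0.2211 0.272 ] along mm 606.86 F 18.6 t 10.72
```

>>> jog_arm([
  {"rx": 0, "ry": 0, "rz": 0, "tx": 0, "ty": -0.1, "tz": 0, "fingers": 52},
  {"rx": 0, "ry": 0, "rz": 0, "tx": 0, "ty": -0.05, "tz": 0, "fingers": 52},
  {"rx": 0, "ry": 0, "rz": 0, "tx": 0, "ty": 0, "tz": 0, "fingers": 52},
])

```text
time: 11.15
eef_pos: [0.5709, 0.2216, 0.2299]
orientation: [0.665, 0.746, 0.003, 0.002]
force: [19.8, 8.9, 0.9]
finger_gap: 0.0443
```

```bash
python3 g.py back2; python3 - <<'E'
from h import *
a=load('fwd1.png')['frame'];b=load('back2.png')['frame']
cv2.imwrite('pics/cmp.png',np.hstack([a[200:340,150:400],b[200:340,150:400]])[:,:,::-1].repeat(1,0))
E
```

```text
back2 uv 315.8 269.7 inliers 0.55 172 p [0.5853 0.2209 0.272 ] along mm 606.8 F 20.7 t 11.15
```

View pics/cmp.png

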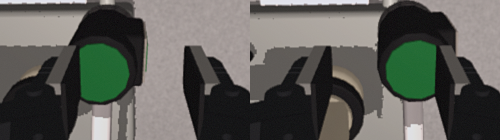

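```bash
cat > g.py <<'E'
from h import *
import sys
n=sys.argv[1]
if len(sys.argv)<3:
    st=bot.get_state(); snap('wrist',n+'.png'); np.save('pics/'+n+'st.npy',st,allow_pickle=True)
st=np.load('pics/'+n+'st.npy',allow_pickle=True).item(); d=load(n+'.png')
m=cv2.inRange(cv2.cvtColor(d['frame'],cv2.COLOR_RGB2HSV),(40,80,20),(85,255,255)); m[:130]=0
m=cv2.morphologyEx(m,cv2.MORPH_OPEN,np.ones((5,5),np.uint8))
c=max(cv2.findContours(m,0,cv2.CHAIN_APPROX_NONE)[0],key=cv2.contourArea)[:,0].astype(float)
e=np.array([.9934,.1149]); F=float(st['force'][:2]@e)
if F<-3: c=c[c[:,0]>c[:,0].min()+8]
if F>3: c=c[c[:,0]<c[:,0].max()-8]
A=np.c_[2*c,np.ones(len(c))]; x=np.linalg.lstsq(A,(c**2).sum(1),rcond=None)[0]; u,v=x[:2]; r=np.sqrt(x[2]+u*u+v*v)
res=np.hypot(*(c-x[:2]).T)-r; p=plane(d,u,v,.272,st)
print(n,'uvr',np.round([u,v,r],1),'rms',res.std().round(2),'p',p.round(4),'along mm',round(float(p[:2]@e)*1000,2),'F',round(F,1),'t',round(st['time'],2))
E
for n in fwd1 mid1 back1 back2; do python3 g.py $n x; done
```

```text
fwd1 uvr [248.9 272.2  29.2] rms 0.41 p [0.5976 0.2213 0.272 ] along mm 619.11 F -22.0 t 7.38
mid1 uvr [271.1 270.6  30.1] rms 0.81 p [0.5928 0.2211 0.272 ] along mm 614.28 F 0.8 t 8.05
back1 uvr [312.5 269.2  29.3] rms 0.48 p [0.585  0.2211 0.272 ] along mm 606.5 F 18.6 t 10.72
back2 uvr [314.7 269.4  29.2] rms 0.48 p [0.5848 0.221  0.272 ] along mm 606.3 F 20.7 t 11.15
```

>>> jog_arm([
  {"rx": 0, "ry": 0, "rz": 0, "tx": 0, "ty": 0.5, "tz": 0, "fingers": 52},
  {"rx": 0, "ry": 0, "rz": 0, "tx": 0, "ty": 0.5, "tz": 0, "fingers": 52},
  {"rx": 0, "ry": 0, "rz": 0, "tx": 0, "ty": 0.5, "tz": 0, "fingers": 60},
  {"rx": 0, "ry": 0, "rz": 0, "tx": 0, "ty": 0.4, "tz": 0, "fingers": 70},
  {"rx": 0, "ry": 0, "rz": 0, "tx": 0, "ty": 0, "tz": 0, "fingers": 70},
  {"rx": 0, "ry": 0, "rz": 0, "tx": 0, "ty": 0, "tz": -4, "fingers": 70},
  {"rx": 0, "ry": 0, "rz": 0, "tx": 0, "ty": 0, "tz": -5, "fingers": 70},
  {"rx": 0, "ry": 0, "rz": 0, "tx": 0, "ty": 0, "tz": -5, "fingers": 70},
  {"rx": 0, "ry": 0, "rz": 0, "tx": -4.2, "ty": -3.1, "tz": 0, "fingers": 80},
  {"rx": 0, "ry": 0, "rz": 0, "tx": -4.2, "ty": -3.1, "tz": 0, "fingers": 80},
  {"rx": 0, "ry": 0, "rz": 0, "tx": -4.2, "ty": -3.1, "tz": 0, "fingers": 80},
  {"rx": 0, "ry": 0, "rz": 0, "tx": 0, "ty": 0, "tz": 0, "fingers": 80},
])

```text
time: 12.7
eef_pos: [0.5079, 0.0834, 0.3695]
orientation: [0.667, 0.745, 0.001, 0.0]
force: [-0.3, 0.4, 0.6]
finger_gap: 0.0687
```

```bash
python3 f.py; python3 - <<'E'
from h import *
st=bot.get_state(); snap('wrist','k1.png'); np.save('pics/k1st.npy',st,allow_pickle=True)
b=load('w2.png');bs=np.load('pics/w2st.npy',allow_pickle=True).item();m=load('mid1.png');ms=np.load('pics/mid1st.npy',allow_pickle=True).item()
for z in(.26,.265,.27,.275,.28): print(z,plane(b,282.1,203,z,bs)[1].round(4),plane(m,271.1,270.6,z,ms)[1].round(4))
E
```

```text
12.7 pos [0.5079 0.0834 0.3695] gap 0.0687 Ftool [ 0.46 -0.22 -0.63] yaw y [0.994 0.109] along 513.94
0.26 0.219 0.2152
0.265 0.2203 0.2177
0.27 0.2216 0.2201
0.275 0.223 0.2226
0.28 0.2243 0.225
```

View pics/k1.png

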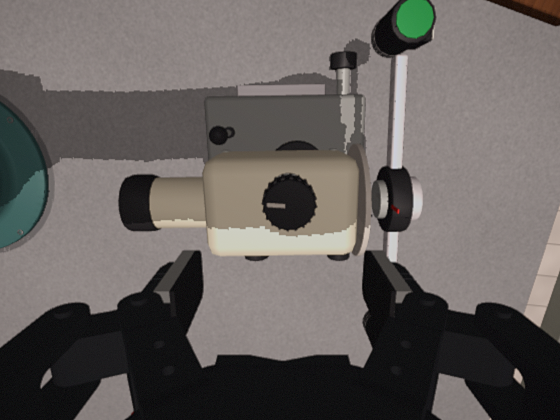

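The knob is at about (289,203), with its white index line pointing toward image left. Next I get its position in the tool frame.

```bash
python3 - <<'E'
from h import *
st=np.load('pics/k1st.npy',allow_pickle=True).item(); d=load('k1.png')
m=cv2.inRange(d['frame'],(0,0,0),(75,75,75)); m2=np.zeros_like(m); m2[165:240,250:330]=m[165:240,250:330]
c=max(cv2.findContours(m2,0,cv2.CHAIN_APPROX_NONE)[0],key=cv2.contourArea); (u,v),r=cv2.minEnclosingCircle(c); print(u,v,r)
for z in(.315,.32,.329):
    p=plane(d,u,v,z,st); print(z,p.round(4),'tool cm',(R.from_quat(st['orientation']).inv().apply(p-st['eef_pos'])*100).round(2), 'dia',2*np.linalg.norm(plane(d,u+r,v,z,st)-p))
# green cap axis check: block edges direction
a=plane(d,205,204,.27,st);b=plane(d,358,204,.27,st); 
E
```

```text
289.1214904785156 201.53271484375 28.54633140563965
0.315 [0.512  0.0875 0.315 ] tool cm [0.36 0.45 5.45] dia 0.04045815839103142
0.32 [0.5118 0.0888 0.32  ] tool cm [0.49 0.44 4.95] dia 0.0396056201694585
0.329 [0.5113 0.0911 0.329 ] tool cm [0.73 0.42 4.05] dia 0.038071051370626975
```

>>> jog_arm([
  {"rx": 0, "ry": 0, "rz": 0, "tx": 0.6, "ty": 0.43, "tz": 1.4, "fingers": 80},
  {"rx": 0, "ry": 0, "rz": 0, "tx": 0, "ty": 0, "tz": 2, "fingers": 80},
  {"rx": 0, "ry": 0, "rz": 0, "tx": 0, "ty": 0, "tz": 2, "fingers": 80},
  {"rx": 0, "ry": 0, "rz": 0, "tx": 0, "ty": 0, "tz": 2, "fingers": 80},
  {"rx": 0, "ry": 0, "rz": 0, "tx": 0, "ty": 0, "tz": 0, "fingers": 50},
  {"rx": 0, "ry": 0, "rz": 0, "tx": 0, "ty": 0, "tz": 0, "fingers": 45},
  {"rx": 0, "ry": 0, "rz": 0, "tx": 0, "ty": 0, "tz": 0, "fingers": 30},
  {"rx": 0, "ry": 0, "rz": 0, "tx": 0, "ty": 0, "tz": 0, "fingers": 10},
  {"rx": 0, "ry": 0, "rz": 0, "tx": 0, "ty": 0, "tz": 0, "fingers": 10},
], squeeze=60)

```text
time: 13.88
eef_pos: [0.5127, 0.0932, 0.2947]
orientation: [0.666, 0.746, 0.0, 0.0]
force: [-0.6, 0.4, 0.1]
finger_gap: 0.0086
```

```bash
python3 f.py; python3 - <<'E'
from h import *
print(bot.get_state()['ft_torque'])
E
```

```text
13.88 pos [0.5127 0.0932 0.2947] gap 0.0086 Ftool [ 0.46 -0.51 -0.1 ] yaw y [0.994 0.114] along 519.99
[0.01062742 0.01336232 0.03511381]
```

```bash
python3 - <<'E'
from h import *
st=bot.get_state(); snap('wrist','k2.png'); np.save('pics/k2st.npy',st,allow_pickle=True)
E
```

```text
(no output)
```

View pics/k2.png

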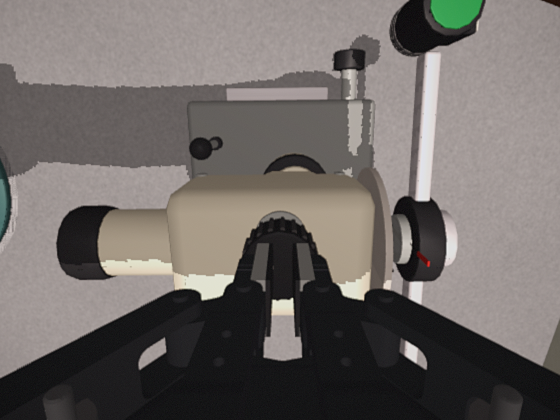

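```bash
cat >> h.py <<'E'
def proj(d,P,st):
    T=np.array(d['T_tool_cam']); q=R.from_quat(st['orientation']).inv().apply(np.atleast_2d(P)-st['eef_pos']); c=(q-T[:3,3])@T[:3,:3]
    return np.c_[d['cx']+d['fx']*c[:,0]/-c[:,2], d['cy']-d['fy']*c[:,1]/-c[:,2]]
E
python3 - <<'E'
from h import *
st=np.load('pics/k2st.npy',allow_pickle=True).item(); d=load('k2.png')
a=np.linspace(0,2*np.pi,60); im=d['frame'][:,:,::-1].copy()
for z,col in((.329,(0,0,255)),(.307,(255,0,0))):
    pt=proj(d,np.c_[.5115+.018*np.cos(a),.09+.018*np.sin(a),0*a+z],st); print(z,pt.min(0),pt.max(0)); cv2.polylines(im,[pt.astype(int)],True,col,1)
print('tcp',proj(d,st['eef_pos'],st))
cv2.imwrite('pics/k2c.png',cv2.resize(im[180:380,180:400],None,fx=3,fy=3,interpolation=2)[:600])
E
```

```text
0.329 [241.12036066 227.12063656] [318.38513637 298.27544867]
0.307 [245.88666379 213.18478691] [314.15296864 276.96400387]
tcp [[282.93740088 232.51403305]]
```

View pics/k2c.png

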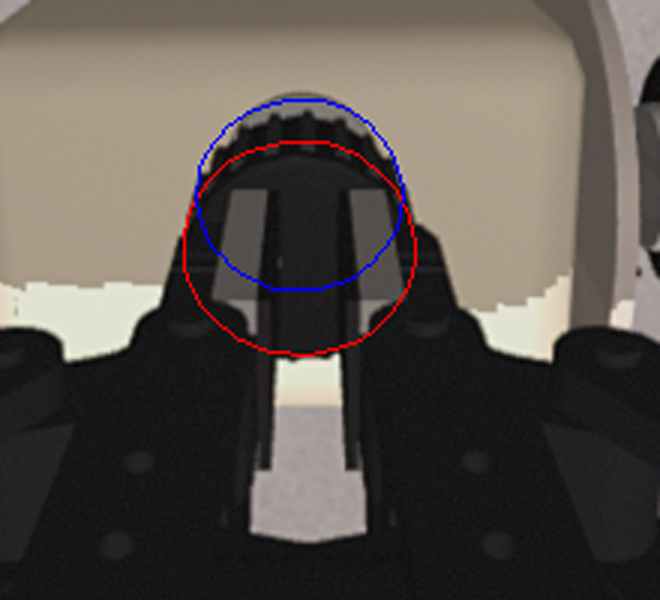

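The picture shows the fingers are above the knob. The knob sits exactly where I measured it, but the visible pad tips lie about 43 mm behind the nominal TCP. That also explains the pads catching only the drum's top. I'll open, go lower while watching the force, and close.

>>> jog_arm([
  {"rx": 0, "ry": 0, "rz": 0, "tx": -0.3, "ty": -0.1, "tz": 0, "fingers": 75},
  {"rx": 0, "ry": 0, "rz": 0, "tx": 0, "ty": 0, "tz": 0, "fingers": 75},
  {"rx": 0, "ry": 0, "rz": 0, "tx": 0, "ty": 0, "tz": 0, "fingers": 75},
  {"rx": 0, "ry": 0, "rz": 0, "tx": 0, "ty": 0, "tz": 1.0, "fingers": 75},
  {"rx": 0, "ry": 0, "rz": 0, "tx": 0, "ty": 0, "tz": 1.0, "fingers": 75},
  {"rx": 0, "ry": 0, "rz": 0, "tx": 0, "ty": 0, "tz": 0, "fingers": 75},
])

```text
time: 14.68
eef_pos: [0.5115, 0.09, 0.2734]
orientation: [0.666, 0.746, -0.001, -0.0]
force: [0.7, -0.1, 0.4]
finger_gap: 0.0641
```

>>> jog_arm([
  {"rx": 0, "ry": 0, "rz": 0, "tx": 0, "ty": 0, "tz": 1.0, "fingers": 75},
  {"rx": 0, "ry": 0, "rz": 0, "tx": 0, "ty": 0, "tz": 0.9, "fingers": 75},
  {"rx": 0, "ry": 0, "rz": 0, "tx": 0, "ty": 0, "tz": 0, "fingers": 50},
  {"rx": 0, "ry": 0, "rz": 0, "tx": 0, "ty": 0, "tz": 0, "fingers": 45},
  {"rx": 0, "ry": 0, "rz": 0, "tx": 0, "ty": 0, "tz": 0, "fingers": 35},
  {"rx": 0, "ry": 0, "rz": 0, "tx": 0, "ty": 0, "tz": 0, "fingers": 25},
  {"rx": 0, "ry": 0, "rz": 0, "tx": 0, "ty": 0, "tz": 0, "fingers": 25},
])

```text
time: 15.55
eef_pos: [0.5119, 0.0901, 0.256]
orientation: [0.666, 0.746, 0.0, -0.0]
force: [-3.8, -0.8, 5.6]
finger_gap: 0.0343
```

```bash
python3 f.py; python3 - <<'E'
from h import *
st=bot.get_state();print(st['ft_torque'],st['q'].round(2)); snap('wrist','k3.png')
E
```

```text
15.55 pos [0.5119 0.0901 0.256 ] gap 0.0343 Ftool [-0.33 -3.85 -5.58] yaw y [0.994 0.114] along 518.8
[-0.18340783  1.03729465 -0.01772746] [-0.65  0.18  0.48  1.81 -0.09  1.18 -0.03]
```

View pics/k3.png

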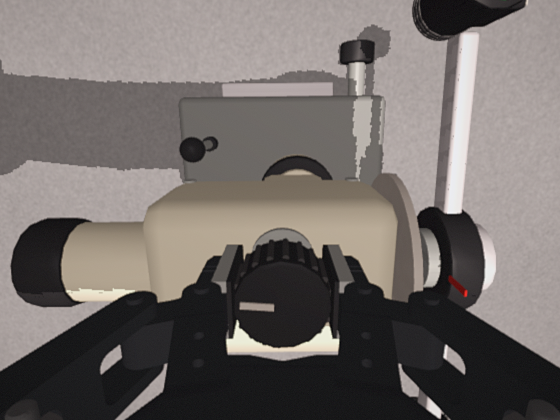

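The knob is gripped between the pads, index line at (257,307). I turn it clockwise 48°.

>>> jog_arm([
  {"rx": 0, "ry": 0, "rz": 6, "tx": 0, "ty": 0, "tz": 0, "fingers": 25},
  {"rx": 0, "ry": 0, "rz": 6, "tx": 0, "ty": 0, "tz": 0, "fingers": 25},
  {"rx": 0, "ry": 0, "rz": 6, "tx": 0, "ty": 0, "tz": 0, "fingers": 25},
  {"rx": 0, "ry": 0, "rz": 6, "tx": 0, "ty": 0, "tz": 0, "fingers": 25},
  {"rx": 0, "ry": 0, "rz": 6, "tx": 0, "ty": 0, "tz": 0, "fingers": 25},
  {"rx": 0, "ry": 0, "rz": 6, "tx": 0, "ty": 0, "tz": 0, "fingers": 25},
  {"rx": 0, "ry": 0, "rz": 6, "tx": 0, "ty": 0, "tz": 0, "fingers": 25},
  {"rx": 0, "ry": 0, "rz": 6, "tx": 0, "ty": 0, "tz": 0, "fingers": 25},
  {"rx": 0, "ry": 0, "rz": 0, "tx": 0, "ty": 0, "tz": 0, "fingers": 25},
], squeeze=80)

```text
time: 16.73
eef_pos: [0.5131, 0.0898, 0.2561]
orientation: [0.912, 0.41, 0.001, 0.001]
force: [7.5, -1.4, -1.6]
finger_gap: 0.0341
```

```bash
python3 f.py; python3 - <<'E'
from h import *
st=bot.get_state();snap('wrist','k4.png'); np.save('pics/k4st.npy',st,allow_pickle=True)
M=R.from_quat(st['orientation']).as_matrix(); print('turned deg',np.degrees(np.arctan2(.114,.994)-np.arctan2(M[1,1],M[0,1])),'torque',st['ft_torque'])
E
```

```text
16.73 pos [0.5131 0.0898 0.2561] gap 0.0341 Ftool [3.93 6.59 1.58] yaw y [ 0.748 -0.664] along 324.14
turned deg 48.13491114650546 torque [-0.32341908 -1.38893668 -0.29046664]
```

```bash
python3 - <<'E'
from h import *
for n in('k3','k4'):
    f=load(n+'.png')['frame']; g=cv2.cvtColor(f,cv2.COLOR_RGB2GRAY)[272:340,236:326]; m=(g>110).astype(np.uint8)
    k,l,s,c=cv2.connectedComponentsWithStats(m)
    for i in range(1,k):
        if s[i,4]>40:
            ys,xs=np.nonzero(l==i); vx=cv2.fitLine(np.c_[xs,ys].astype(np.float32),2,0,.01,.01).ravel(); print(n,s[i],c[i]+[236,272],np.degrees(np.arctan2(vx[1],vx[0])).round(1))
E
```

```text
k3 [  4  31  34   8 236] [256.4279661  306.49576271] 2.8
k3 [  0  48  18  20 159] [241.05031447 333.00628931] 54.0
k3 [ 75  53  15  15 110] [320.39090909 334.65454545] -42.6
k4 [  5  30  34   9 229] [257.66375546 306.11353712] 4.1
k4 [  0  48  19  20 164] [241.44512195 333.19512195] 50.7
k4 [76 53 14 15 98] [320.70408163 334.87755102] -44.0
```

No slip: the index line stayed within 1.3° in the hand. I open, lift and return to the green housing, going lower this time.

>>> jog_arm([
  {"rx": 0, "ry": 0, "rz": 0, "tx": 0, "ty": 0, "tz": 0, "fingers": 75},
  {"rx": 0, "ry": 0, "rz": 0, "tx": 0, "ty": 0, "tz": 0, "fingers": 75},
  {"rx": 0, "ry": 0, "rz": 0, "tx": 0, "ty": 0, "tz": 0, "fingers": 75},
  {"rx": 0, "ry": 0, "rz": 0, "tx": 0, "ty": 0, "tz": -3.5, "fingers": 75},
  {"rx": 0, "ry": 0, "rz": 0, "tx": 0, "ty": 0, "tz": -4.5, "fingers": 75},
  {"rx": 0, "ry": 0, "rz": -9.6, "tx": 0, "ty": 0, "tz": 0, "fingers": 75},
  {"rx": 0, "ry": 0, "rz": -9.6, "tx": 0, "ty": 0, "tz": 0, "fingers": 75},
  {"rx": 0, "ry": 0, "rz": -9.6, "tx": 0, "ty": 0, "tz": 0, "fingers": 75},
  {"rx": 0, "ry": 0, "rz": -9.6, "tx": 0, "ty": 0, "tz": 0, "fingers": 75},
  {"rx": 0, "ry": 0, "rz": -9.6, "tx": 0, "ty": 0, "tz": 0, "fingers": 75},
  {"rx": 0, "ry": 0, "rz": 0, "tx": 0, "ty": 0, "tz": 0, "fingers": 75},
])

```text
time: 18.15
eef_pos: [0.5119, 0.0901, 0.3355]
orientation: [0.666, 0.746, -0.0, -0.0]
force: [0.1, 0.2, 0.2]
finger_gap: 0.0641
```

>>> jog_arm([
  {"rx": 0, "ry": 0, "rz": 0, "tx": 4.05, "ty": 3.1, "tz": 0, "fingers": 75},
  {"rx": 0, "ry": 0, "rz": 0, "tx": 4.05, "ty": 3.1, "tz": 0, "fingers": 75},
  {"rx": 0, "ry": 0, "rz": 0, "tx": 4.05, "ty": 3.1, "tz": 0, "fingers": 75},
  {"rx": 0, "ry": 0, "rz": 0, "tx": 0, "ty": 0, "tz": 0, "fingers": 75},
])

```text
time: 18.65
eef_pos: [0.5908, 0.225, 0.3337]
orientation: [0.666, 0.746, -0.001, -0.0]
force: [-0.5, -0.0, 0.3]
finger_gap: 0.0641
```

```bash
python3 f.py; sed -i 's/,\.272,st)/,.276,st)/' g.py; python3 g.py above2; python3 - <<'E'
from h import *
st=bot.get_state(); d=load('above2.png'); h=cv2.cvtColor(d['frame'],cv2.COLOR_RGB2HSV); m=cv2.inRange(h,(40,80,20),(85,255,255)); m[:130]=0; ys,xs=np.nonzero(m); p=plane(d,np.median(xs),np.median(ys),.276,st); print(np.median(xs),np.median(ys),'tool cm',R.from_quat(st['orientation']).inv().apply(p-st['eef_pos'])*100)
E
```

```text
18.65 pos [0.5908 0.225  0.3337] gap 0.0641 Ftool [ 0.01 -0.48 -0.35] yaw y [0.994 0.113] along 612.51
above2 uvr [275.3 206.6  18.3] rms 0.41 p [0.5855 0.2233 0.276 ] along mm 607.26 F -0.5 t 18.65
275.0 207.0 tool cm [-0.15136188 -0.56114872  5.83885567]
```

>>> jog_arm([
  {"rx": 0, "ry": 0, "rz": 0, "tx": -0.15, "ty": -0.55, "tz": 3, "fingers": 75},
  {"rx": 0, "ry": 0, "rz": 0, "tx": 0, "ty": 0, "tz": 3, "fingers": 75},
  {"rx": 0, "ry": 0, "rz": 0, "tx": 0, "ty": 0, "tz": 3, "fingers": 75},
  {"rx": 0, "ry": 0, "rz": 0, "tx": 0, "ty": 0, "tz": 3, "fingers": 75},
  {"rx": 0, "ry": 0, "rz": 0, "tx": 0, "ty": 0, "tz": 2, "fingers": 75},
  {"rx": 0, "ry": 0, "rz": 0, "tx": 0, "ty": 0, "tz": 0.9, "fingers": 60},
  {"rx": 0, "ry": 0, "rz": 0, "tx": 0, "ty": 0, "tz": 0, "fingers": 52},
  {"rx": 0, "ry": 0, "rz": 0, "tx": 0, "ty": 0, "tz": 0, "fingers": 52},
])

```text
time: 19.7
eef_pos: [0.5857, 0.2191, 0.1875]
orientation: [0.666, 0.746, 0.001, 0.0]
force: [0.3, 0.2, 0.1]
finger_gap: 0.0445
```

```bash
python3 f.py; python3 g.py mid2
```

```text
19.7 pos [0.5857 0.2191 0.1875] gap 0.0445 Ftool [ 0.14  0.31 -0.1 ] yaw y [0.994 0.113] along 606.68
mid2 uvr [285.7 318.1  41.5] rms 1.48 p [0.5858 0.223  0.276 ] along mm 607.55 F 0.3 t 19.7
```

View pics/mid2.png

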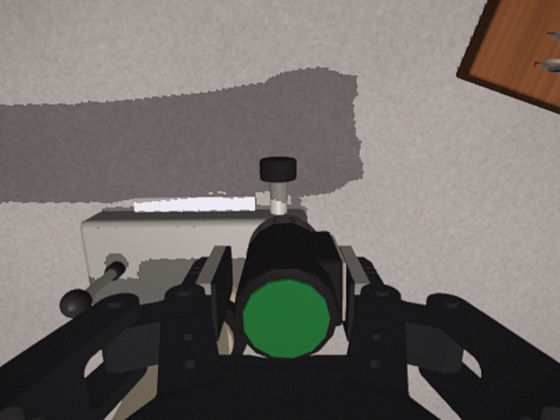

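Drum well between the pads (cap (286,318)). Now I rock forward.

>>> jog_arm([
  {"rx": 0, "ry": 0, "rz": 0, "tx": 0, "ty": 0.3, "tz": 0, "fingers": 52},
  {"rx": 0, "ry": 0, "rz": 0, "tx": 0, "ty": 0.2, "tz": 0, "fingers": 52},
  {"rx": 0, "ry": 0, "rz": 0, "tx": 0, "ty": 0.15, "tz": 0, "fingers": 52},
  {"rx": 0, "ry": 0, "rz": 0, "tx": 0, "ty": 0, "tz": 0, "fingers": 52},
])

```text
time: 20.25
eef_pos: [0.5918, 0.22, 0.1865]
orientation: [0.666, 0.746, -0.0, 0.0]
force: [-0.7, -0.1, 0.7]
finger_gap: 0.0444
```

>>> jog_arm([
  {"rx": 0, "ry": 0, "rz": 0, "tx": 0, "ty": 0.15, "tz": 0, "fingers": 52},
  {"rx": 0, "ry": 0, "rz": 0, "tx": 0, "ty": 0.1, "tz": 0, "fingers": 52},
  {"rx": 0, "ry": 0, "rz": 0, "tx": 0, "ty": 0, "tz": 0, "fingers": 52},
])

```text
time: 20.62
eef_pos: [0.5938, 0.2203, 0.1863]
orientation: [0.666, 0.746, -0.0, -0.0]
force: [-4.9, 0.8, -0.8]
finger_gap: 0.0444
```

>>> jog_arm([
  {"rx": 0, "ry": 0, "rz": 0, "tx": 0, "ty": 0.15, "tz": 0, "fingers": 52},
  {"rx": 0, "ry": 0, "rz": 0, "tx": 0, "ty": 0.1, "tz": 0, "fingers": 52},
  {"rx": 0, "ry": 0, "rz": 0, "tx": 0, "ty": 0, "tz": 0, "fingers": 52},
])

```text
time: 21.0
eef_pos: [0.5958, 0.2206, 0.1861]
orientation: [0.666, 0.746, -0.001, -0.001]
force: [-6.8, -1.9, -0.6]
finger_gap: 0.0443
```

>>> jog_arm([
  {"rx": 0, "ry": 0, "rz": 0, "tx": 0, "ty": 0.15, "tz": 0, "fingers": 52},
  {"rx": 0, "ry": 0, "rz": 0, "tx": 0, "ty": 0.15, "tz": 0, "fingers": 52},
  {"rx": 0, "ry": 0, "rz": 0, "tx": 0, "ty": 0, "tz": 0, "fingers": 52},
])

```text
time: 21.38
eef_pos: [0.5981, 0.221, 0.1858]
orientation: [0.666, 0.746, -0.001, -0.001]
force: [-13.0, 0.4, 0.3]
finger_gap: 0.0444
```

>>> jog_arm([
  {"rx": 0, "ry": 0, "rz": 0, "tx": 0, "ty": 0.15, "tz": 0, "fingers": 52},
  {"rx": 0, "ry": 0, "rz": 0, "tx": 0, "ty": 0.1, "tz": 0, "fingers": 52},
  {"rx": 0, "ry": 0, "rz": 0, "tx": 0, "ty": 0, "tz": 0, "fingers": 52},
])

```text
time: 21.75
eef_pos: [0.6, 0.2212, 0.1856]
orientation: [0.665, 0.746, -0.002, -0.001]
force: [-16.7, -1.1, 0.4]
finger_gap: 0.0448
```

>>> jog_arm([
  {"rx": 0, "ry": 0, "rz": 0, "tx": 0, "ty": 0.1, "tz": 0, "fingers": 52},
  {"rx": 0, "ry": 0, "rz": 0, "tx": 0, "ty": 0.1, "tz": 0, "fingers": 52},
  {"rx": 0, "ry": 0, "rz": 0, "tx": 0, "ty": 0, "tz": 0, "fingers": 52},
])

```text
time: 22.12
eef_pos: [0.6016, 0.2214, 0.1854]
orientation: [0.665, 0.746, -0.002, -0.002]
force: [-20.6, -1.9, 0.3]
finger_gap: 0.0446
```

```bash
python3 f.py; python3 g.py fwd2
```

```text
22.12 pos [0.6016 0.2214 0.1854] gap 0.0446 Ftool [  0.47 -20.73  -0.2 ] yaw y [0.993 0.114] along 622.91
fwd2 uvr [243.8 319.4  37.4] rms 2.79 p [0.5896 0.2249 0.276 ] along mm 611.5 F -20.7 t 22.12
```

```bash
cat > g2.py <<'E'
from h import *
import sys
from scipy.optimize import least_squares
for n in sys.argv[1:]:
    st=np.load('pics/'+n+'st.npy',allow_pickle=True).item(); d=load(n+'.png'); f=d['frame'].astype(int)
    m=((f[:,:,1]>f[:,:,0]*1.5)&(f[:,:,1]>f[:,:,2]*1.25)&(f[:,:,1]>45)).astype(np.uint8); m[:130]=0
    m=cv2.morphologyEx(m,cv2.MORPH_OPEN,np.ones((5,5),np.uint8))
    c=max(cv2.findContours(m,0,cv2.CHAIN_APPROX_NONE)[0],key=cv2.contourArea)[:,0].astype(float)
    # circle 13.4mm radius in world at z, robustly fitted to rays
    P=np.array([plane(d,*q,.276,st)[:2] for q in c])*1000
    s=least_squares(lambda x:np.hypot(*(P-x[:2]).T)-x[2],[*P.mean(0),13],loss='cauchy',f_scale=.2,bounds=([0,0,11],[1000,1000,15]))
    r=np.hypot(*(P-s.x[:2]).T)-s.x[2]
    e=np.array([.9934,.1149]); q=P@e; print(n,cv2.boundingRect(c.astype(np.int32)),'xyr',s.x.round(2),'inl',(abs(r)<.4).mean().round(2),'along',(s.x[:2]@e).round(2),'edges',q.min().round(1),q.max().round(1),'F',(st['force'][:2]@e).round(1))
E
python3 g2.py fwd1 mid1 back1 back2 above2 mid2 fwd2
```

```text
fwd1 (229, 243, 50, 59) xyr [597.02 222.96  13.43] inl 0.7 along 618.7 edges 611.2 631.9 F -22.0
mid1 (241, 242, 62, 59) xyr [592.76 222.72  13.42] inl 0.9 along 614.43 edges 601.4 627.7 F 0.8
back1 (283, 240, 53, 59) xyr [585.12 222.78  13.58] inl 0.74 along 606.85 edges 593.4 615.9 F 18.6
back2 (285, 240, 51, 59) xyr [584.92 222.69  13.59] inl 0.71 along 606.65 edges 593.1 614.7 F 20.7
above2 (257, 189, 37, 36) xyr [585.41 223.14  13.27] inl 0.94 along 607.18 edges 594.0 620.1 F -0.5
mid2 (243, 278, 87, 81) xyr [585.86 222.56  13.68] inl 0.88 along 607.56 edges 594.2 621.0 F 0.3
fwd2 (204, 282, 78, 75) xyr [588.07 224.32  12.8 ] inl 0.53 along 609.96 edges 599.8 622.8 F -20.7
```

Forward lean of 20.7 N moved the cap about 2 mm, which fits a preloaded bearing. Now back.

>>> jog_arm([
  {"rx": 0, "ry": 0, "rz": 0, "tx": 0, "ty": -0.4, "tz": 0, "fingers": 52},
  {"rx": 0, "ry": 0, "rz": 0, "tx": 0, "ty": -0.5, "tz": 0, "fingers": 52},
  {"rx": 0, "ry": 0, "rz": 0, "tx": 0, "ty": -0.5, "tz": 0, "fingers": 52},
  {"rx": 0, "ry": 0, "rz": 0, "tx": 0, "ty": -0.4, "tz": 0, "fingers": 52},
  {"rx": 0, "ry": 0, "rz": 0, "tx": 0, "ty": -0.2, "tz": 0, "fingers": 52},
  {"rx": 0, "ry": 0, "rz": 0, "tx": 0, "ty": 0, "tz": 0, "fingers": 52},
])

```text
time: 22.92
eef_pos: [0.5844, 0.2192, 0.1867]
orientation: [0.666, 0.746, 0.0, 0.0]
force: [-0.2, 0.1, 0.5]
finger_gap: 0.0441
```

>>> jog_arm([
  {"rx": 0, "ry": 0, "rz": 0, "tx": 0, "ty": -0.15, "tz": 0, "fingers": 52},
  {"rx": 0, "ry": 0, "rz": 0, "tx": 0, "ty": -0.15, "tz": 0, "fingers": 52},
  {"rx": 0, "ry": 0, "rz": 0, "tx": 0, "ty": 0, "tz": 0, "fingers": 52},
])

```text
time: 23.3
eef_pos: [0.5813, 0.2188, 0.1865]
orientation: [0.666, 0.746, 0.0, 0.0]
force: [-0.3, -0.0, 0.3]
finger_gap: 0.0446
```

>>> jog_arm([
  {"rx": 0, "ry": 0, "rz": 0, "tx": 0, "ty": -0.15, "tz": 0, "fingers": 52},
  {"rx": 0, "ry": 0, "rz": 0, "tx": 0, "ty": -0.15, "tz": 0, "fingers": 52},
  {"rx": 0, "ry": 0, "rz": 0, "tx": 0, "ty": 0, "tz": 0, "fingers": 52},
])

```text
time: 23.68
eef_pos: [0.5786, 0.2184, 0.1867]
orientation: [0.666, 0.746, 0.0, 0.0]
force: [3.7, 0.6, 0.3]
finger_gap: 0.0442
```

>>> jog_arm([
  {"rx": 0, "ry": 0, "rz": 0, "tx": 0, "ty": -0.15, "tz": 0, "fingers": 52},
  {"rx": 0, "ry": 0, "rz": 0, "tx": 0, "ty": -0.15, "tz": 0, "fingers": 52},
  {"rx": 0, "ry": 0, "rz": 0, "tx": 0, "ty": 0, "tz": 0, "fingers": 52},
])

```text
time: 24.05
eef_pos: [0.5762, 0.218, 0.187]
orientation: [0.666, 0.746, 0.001, 0.001]
force: [8.9, -2.4, -0.8]
finger_gap: 0.0442
```

>>> jog_arm([
  {"rx": 0, "ry": 0, "rz": 0, "tx": 0, "ty": -0.15, "tz": 0, "fingers": 52},
  {"rx": 0, "ry": 0, "rz": 0, "tx": 0, "ty": -0.15, "tz": 0, "fingers": 52},
  {"rx": 0, "ry": 0, "rz": 0, "tx": 0, "ty": 0, "tz": 0, "fingers": 52},
])

```text
time: 24.42
eef_pos: [0.5735, 0.2174, 0.187]
orientation: [0.666, 0.746, 0.001, 0.001]
force: [10.8, -1.7, -0.4]
finger_gap: 0.0441
```

>>> jog_arm([
  {"rx": 0, "ry": 0, "rz": 0, "tx": 0, "ty": -0.15, "tz": 0, "fingers": 52},
  {"rx": 0, "ry": 0, "rz": 0, "tx": 0, "ty": -0.15, "tz": 0, "fingers": 52},
  {"rx": 0, "ry": 0, "rz": 0, "tx": 0, "ty": 0, "tz": 0, "fingers": 52},
])

```text
time: 24.8
eef_pos: [0.5721, 0.2169, 0.1877]
orientation: [0.666, 0.746, 0.002, 0.002]
force: [18.8, 0.1, -0.1]
finger_gap: 0.0444
```

>>> jog_arm([
  {"rx": 0, "ry": 0, "rz": 0, "tx": 0, "ty": -0.1, "tz": 0, "fingers": 52},
  {"rx": 0, "ry": 0, "rz": 0, "tx": 0, "ty": -0.05, "tz": 0, "fingers": 52},
  {"rx": 0, "ry": 0, "rz": 0, "tx": 0, "ty": 0, "tz": 0, "fingers": 52},
])

```text
time: 25.18
eef_pos: [0.571, 0.2169, 0.1878]
orientation: [0.666, 0.746, 0.002, 0.002]
force: [22.3, 0.7, 0.2]
finger_gap: 0.0443
```

```bash
python3 f.py; python3 g.py back3; python3 g2.py mid2 fwd2 back3
```

```text
25.18 pos [0.571  0.2169 0.1878] gap 0.0443 Ftool [-1.8  22.25 -0.07] yaw y [0.994 0.112] along 591.73
back3 uvr [323.5 314.7  38. ] rms 3.48 p [0.5821 0.223  0.276 ] along mm 603.92 F 22.2 t 25.18
mid2 (243, 278, 87, 81) xyr [585.86 222.56  13.68] inl 0.88 along 607.56 edges 594.2 621.0 F 0.3
fwd2 (204, 282, 78, 75) xyr [588.07 224.32  12.8 ] inl 0.53 along 609.96 edges 599.8 622.8 F -20.7
back3 (286, 276, 81, 79) xyr [584.17 222.55  13.71] inl 0.7 along 605.89 edges 592.3 616.8 F 22.2
```

>>> jog_arm([
  {"rx": 0, "ry": 0, "rz": 0, "tx": 0, "ty": 0.4, "tz": 0, "fingers": 52},
  {"rx": 0, "ry": 0, "rz": 0, "tx": 0, "ty": 0.5, "tz": 0, "fingers": 52},
  {"rx": 0, "ry": 0, "rz": 0, "tx": 0, "ty": 0.5, "tz": 0, "fingers": 60},
  {"rx": 0, "ry": 0, "rz": 0, "tx": 0, "ty": 0.4, "tz": 0, "fingers": 75},
  {"rx": 0, "ry": 0, "rz": 0, "tx": 0, "ty": 0, "tz": 0, "fingers": 75},
  {"rx": 0, "ry": 0, "rz": 0, "tx": 0, "ty": 0, "tz": 0, "fingers": 75},
])

```text
time: 25.98
eef_pos: [0.5855, 0.2194, 0.1864]
orientation: [0.666, 0.746, -0.0, -0.0]
force: [0.7, -0.2, 0.6]
finger_gap: 0.0644
```

```bash
python3 f.py; python3 g.py mid3; python3 g2.py mid3
```

```text
25.98 pos [0.5855 0.2194 0.1864] gap 0.0644 Ftool [-0.29  0.66 -0.59] yaw y [0.993 0.114] along 606.67
mid3 uvr [283.9 321.2  41.8] rms 1.86 p [0.5852 0.2229 0.276 ] along mm 606.97 F 0.7 t 25.98
mid3 (240, 282, 89, 79) xyr [585.24 222.46  13.62] inl 0.93 along 606.94 edges 593.5 620.5 F 0.7
```

Total travel is about 3.3–4.1 mm at −20.7/+22.2 N, inside the 3–5 mm target. I withdraw now.

>>> jog_arm([
  {"rx": 0, "ry": 0, "rz": 0, "tx": 0, "ty": 0.1, "tz": -1.5, "fingers": 75},
  {"rx": 0, "ry": 0, "rz": 0, "tx": 0, "ty": 0, "tz": -3, "fingers": 75},
  {"rx": 0, "ry": 0, "rz": 0, "tx": 0, "ty": 0, "tz": -4, "fingers": 75},
  {"rx": 0, "ry": 0, "rz": 0, "tx": 0, "ty": 0, "tz": -4, "fingers": 75},
  {"rx": 0, "ry": 0, "rz": 0, "tx": 0, "ty": 0, "tz": -3, "fingers": 75},
  {"rx": 0, "ry": 0, "rz": 0, "tx": 0, "ty": 0, "tz": 0, "fingers": 75},
  {"rx": 0, "ry": 0, "rz": 0, "tx": 0, "ty": 0, "tz": 0, "fingers": 75},
])

```text
time: 26.9
eef_pos: [0.5865, 0.2194, 0.3416]
orientation: [0.666, 0.746, -0.0, -0.0]
force: [0.3, 0.7, 0.0]
finger_gap: 0.0642
```

```bash
python3 f.py; python3 g.py end; python3 g2.py above2 end; python3 - <<'E'
from h import *
t0=load('top0.png')['frame'].astype(int); t1=snap('top','top1.png')['frame'].astype(int)
for n,(x,y) in dict(jar=(158,260),tub=(395,179),drv=(415,265)).items(): print(n,abs(t1-t0)[y-20:y+20,x-20:x+20].mean().round(2))
print(bot.hand_in())
E
```

```text
26.9 pos [0.5865 0.2194 0.3416] gap 0.0642 Ftool [ 0.68  0.42 -0.01] yaw y [0.994 0.114] along 607.7
end uvr [281.8 197.3  17.9] rms 0.34 p [0.5854 0.2232 0.276 ] along mm 607.16 F 0.4 t 26.9
above2 (257, 189, 37, 36) xyr [585.41 223.14  13.27] inl 0.94 along 607.18 edges 594.0 620.1 F -0.5
end (264, 180, 37, 36) xyr [585.47 223.04  13.37] inl 0.94 along 607.23 edges 594.0 620.7 F 0.4
jar 50.81
tub 8.28
drv 8.75
the job is handed in; nothing more can be done
None
```

The bearing play is taken up and the job is handed in at about 27 s. No verdict came back.

- **Play before:** I rocked the green housing forward at 22 N and back at 20.7 N. The wrist camera showed about 12–13 mm of travel, so roughly 5.3–6 mm of play.
- **Adjustment:** I turned the knob 48° (0.84 rad) clockwise. The index line stayed within 1.3° in the hand, so there was no meaningful slip. I estimate that is about 0.3–0.37 rad past the end of play.
- **Proof after:** Rocking again at 20.7 N forward and 22.2 N back gave only about 3.3–4.1 mm in all, inside the 3–5 mm target. The cap's rest position was the same (0.05 mm) before and after. The fingers were clear and the force about 0 at hand-in.

**Checks that disagreed:**
- **Pad tips:** They sit about 43 mm behind the nominal TCP. My first close on the knob therefore passed above it, and the first rocking caught only the top of the drum. I went lower for both the knob grip and the second rocking.
- **Preload:** The housing's rest position alone hinted at a slightly tighter preload than the travel did. Its error is about ±0.8 mm, so I went by the travel.
- **Bystanders:** My last before/after check of the top view was inconclusive. The jar patch changed a lot, probably because the arm or its shadow was over it, and I did not look at that picture. The tub and screwdriver patches changed little. The only time the gripper passed over any of them was the first move, over the jar with well over 10 cm to spare. I felt no unexpected contact.

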